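# Clamp a current shunt in the high-current terminal

### The job

Slide the grey shunt along its guide until the tip of its copper blade rests against the red stop, pushing gently. Then screw the clamp down onto the blade: turn its T-handle clockwise, seen from above, by the ends of its crossbar, taking hold of the other end whenever the column is in the way, until it goes stiff and the pad holds the blade snugly, at about 7 N of push on the end of the bar and not much more. Keep off the amber glass dome on the handle, do not shift the other things on the bench, and let go at the end.

Things in the scene. Friction and masses are not known exactly. Their poses are not given: they have to be found in the camera images.
- stand: clamp stand, fixed to the bench: black base 290 x 110 x 20 mm. Origin on the bench straight below the vertical screw axis; its x is the way the shunt slides home, z up. The base reaches from x = -170 to +120 mm. Two aluminium guide walls, tops 36 mm above the bench, 43 mm apart, run from x = -165 to -30 mm.
- column_top (a point): top of the stand's steel column, 16 mm thick, 320 mm tall, at the stand's x = +88 mm, just outside the circle swept by the T-handle: a hand cannot follow the handle past it (stay 75 degrees or more to either side of it). A grey head on the column, top 111 to 115 mm above the bench, carries the screw.
- stop: red stop block, 36 mm wide and 50 mm tall, on the base beyond the screw, fixed to the stand; the blade's tip must rest against it. Push the shunt against it with less than 40 N.
- stop_face (a point): the middle of the stop's face that the blade's tip comes to rest on; same axes as the stand
- shunt: loose shunt, 0.36 to 0.6 kg: grey block 70 mm long (its x), 40 mm wide, 50 mm tall, a flat copper blade 26 mm wide and 8 mm thick sticking out 55 mm from its +x face. It stands in the guide on the base, 30 to 55 mm short of home, and slides with about 2 to 5 N. Origin under the block's centre, 20 mm above the bench.
- shunt_back (a point): centre of the block's rear (-x) face, where it can be pushed, 45 mm above the bench; the face is 40 mm wide and 20 to 70 mm above the bench. When home it is 105 mm from the screw axis.
- blade_tip (a point): middle of the blade's end face; home when it touches the stop face (horizontal distance to stop_face under 2.5 mm)
- handle: steel T-handle with its screw and the round brass pad at the screw's lower end, which bears on the blade 20 mm short of its tip. Origin on the screw axis at the height of the crossbar's centre line (170 to 176 mm above the bench at the start); its x points along the crossbar to the red end. Bar 132 mm long, 12 mm thick. Clockwise from above screws it down, 8 mm a turn. It stays where left.
- red_grip (a point): middle of the red sleeve (34 mm long, 13 mm thick) on the crossbar, 49 mm from the screw axis; same axes as handle. The gap under the pad differs from start to start and cannot be told from these poses: 0.25 to 1.05 turns run free, with about 0.06 N m (1 to 2 N at a sleeve) about the screw axis; then the handle stiffens by about 0.4 N m a radian.
- black_grip (a point): middle of the black sleeve at the other end, 49 mm from the screw axis; same axes as handle. Right tightness: the handle takes 0.27 to 0.45 N m (5.5 to 9 N of sideways push at a sleeve, best 7 N), the pad then carries 25 to 80 N. Overtightened: 95 N on the pad, about 0.55 to 0.65 N m.
- dome: amber glass force indicator on the middle of the handle, 38 mm across, its top 29 mm above the crossbar's centre line; must not be touched. Origin at its underside; turns with the handle.
- meter: bystander: yellow hand-held meter, 115 x 55 x 32 mm, loose; origin under its centre
- adapter: bystander: light grey connector box, 90 x 60 x 28 mm, loose; origin under its centre
- post: bystander: binding post with a red cap on a black foot, 34 mm across, 46 mm tall, loose; origin under its centre
Mind the look-alikes: they are no part of the job. Leave any turquoise look-alike of the shunt alone.

How it is judged (in metres and radians):
On the way, in this order (a step that is already met when the one before it is completed fails the run):
1. the blade is home against the stop (horizontal distance between blade_tip and stop_face below 0.0025 m), for 0.2 s.
2. the pad grips the blade (contact force between handle and shunt above 25 N), for 0.3 s.
At the end, for the whole second after the job is handed in: The blade's tip is within 2.5 mm of the red stop and the pad presses on the blade with 25 to 80 N (horizontal distance between blade_tip and stop_face below 0.0025 m and contact force between handle and shunt between 25 and 80 N); the robot touches nothing.
It fails at once if the clamp is overtightened: more than 95 N of the pad on the blade (contact force between handle and shunt above 95 N).
It fails at once if the shunt is rammed against the stop with more than 40 N (contact force between shunt and stop above 40 N).
It fails at once if the fingers or the arm press on the glass dome with more than 2 N (contact force between any of the fingers, the arm and dome above 2 N).
It fails at once if the meter, the adapter or the binding post is moved more than 15 mm (distance of any of meter, adapter, post from where it was at the start of the episode above 0.015 m).
It also fails if it takes over 72 s, if anything falls off the work surface, if the arm or the gripper's body presses on something with over 40 N, if the wrist force passes 120 N, or if a joint passes its speed limit or range.

### The arm

A 6-joint arm with a two-finger parallel gripper is mounted at the origin on the work surface. World frame = base frame: x ahead of the robot, y to its left, z up, the work surface at z = 0. Lengths are in m, angles in degrees, forces in N, time in s.
With the tool pointing down it reaches from about 0.15 to 0.775 m from the base axis. Payload 6.1 kg.
Tool frame: the origin (TCP) lies on the mounting face of the last link; the fingertips stand 173 mm ahead of it and the grasp point (between the pads) lies 155 mm ahead of it; z points along the fingers, y is the direction in which the jaws open and shut (so a half turn about z gives the same grasp; the last joint's range is limited). The gripper opens to 85 mm and grips with 20 to 120 N. Pads are 22 mm wide; open, the fingers measure 114 mm over their backs; the gripper's body (76 mm by 85 mm) begins 54 mm behind the grasp point. The pads swing forward as they close: fully open they stand 13 mm farther back than shut.
Start: joints at [-74.255, 7.208, -2.269, 80.523, 0, 90], TCP at [0.142, -0.505, 0.405] pointing down, gripper open.
Joint ranges: [-155.77, 155.77], [-54.66, 111.73], [-72.52, 77.12], [-102.08, 115.82], [-83.92, 84.16], [-180, 180]. Speed limits (degrees/s): [136.94, 136.94, 172.46, 180, 180, 180].

### API

Orientations are given as [roll, pitch, yaw] about the fixed x, y, z axes, in that order (R = Rz(yaw) Ry(pitch) Rx(roll)).
In Python, from plant import ctrl gives the robot as it stands.
- The arm moves only by the shell command python3 -m pendant 'ROWS' [FORCE]. ROWS is JSON, a list of rows, each an object with "delta_pos": the shift along the tool's x, y, z in m, a list of three; "dr": the turn, a rotation vector about the tool's x, y, z in degrees, a list of three; "claw": the opening, from 0 (shut) to 1 (fully open). A call has 1 to 20 rows; each row is the pose to reach, as a shift and turn from the pose commanded when the call began, along the tool's axes at that moment; what a row does not reach only later rows make up. A row lasts 1/8 s, in which the tool goes at most 62.5 mm and 10.7 degrees, less where a joint would pass 70% of its speed; a pose out of reach is approached as far as the arm can. A call with a gripper value outside its range is refused whole. The fingers move at their own pace and stop on an object; FORCE is the grip in N (left out, the last holds). Time passes only in rows, so rows that repeat a pose let the fingers close. It gives the time, the measured TCP pose, the force and the opening at its end, in the units of the state.
- ctrl.state(): the state, without advancing time (a new reading comes with each control period).
- ctrl.get_image(name): name is "scene" or "top"; returns a dict with "frame" (400x640x3 uint8, red, green, blue), "K" (3x3 intrinsics, pixels), "pose" (4x4, takes a point from camera to world coordinates). Camera axes: x right, y up, looking along -z (the intrinsics and any distortion apply to the point x, -y, -z); pixel columns grow to the right and rows downward; lengths in m; the calibration is good to about 2 mm. A picture is of the moment at which its call begins. There is no depth.
- ctrl.finish_job(): hands the job in, once; it reports no verdict.
The state is a dict: "time_s": time; "q": joint angles; "joint_velocities": joint speeds; "effort": joint torques, N m; "tcp_pos": TCP position; "tcp_rot": TCP orientation; "ft_force": force on the tool from outside, world axes, zero at the start; "ft_torque": the same for the moment, N m; "finger_gap": finger opening in m.
Only numpy, scipy, OpenCV 4.12 (cv2) and the standard library are available. Lean on these libraries where they do the work, as an engineer would, in place of code of your own. Each camera call takes 0.05 s, during which the arm holds its last target.

## Working session

There is one attempt and no reset: what is moved stays moved. The work goes in short steps, Python scripts to look and compute and a shell command to move; the robot and the scene stay as the last step left them, time stands still between calls to the robot, and variables do not carry over. Pictures are saved under pics/ and viewed, and the job is handed in when it is done.

```bash
ls; mkdir -p pics; cat > h.py <<'E'
import numpy as np, cv2
from plant import ctrl
def snap(n,f):
    d=ctrl.get_image(n); cv2.imwrite('pics/'+f,cv2.cvtColor(np.array(d['frame']),cv2.COLOR_RGB2BGR)); 
    np.savez('pics/'+f+'.npz',K=d['K'],pose=d['pose'],frame=d['frame']); return d
E
python3 - <<'E'
from h import *
for n in('scene','top'):
    d=snap(n,n+'0.png'); print(n,{k:(v if k!='frame' else 0) for k,v in d.items()})
print(ctrl.state())
E
```

```text
pics
scene {'frame': 0, 'K': array([[475.63342513,   0.        , 314.01443368],
       [  0.        , 475.63342513, 197.29555644],
       [  0.        ,   0.        ,   1.        ]]), 'pose': array([[ 0.69531722, -0.5332693 ,  0.48182758,  0.97516907],
       [ 0.71842533,  0.53435102, -0.44534708, -0.37429788],
       [-0.01997514,  0.65581464,  0.75465764,  0.8874383 ],
       [ 0.        ,  0.        ,  0.        ,  1.        ]])}
top {'frame': 0, 'K': array([[455.51967937,   0.        , 325.15180469],
       [  0.        , 455.51967937, 197.49046595],
       [  0.        ,   0.        ,   1.        ]]), 'pose': array([[ 0.00424035,  0.98733108, -0.15861704,  0.37544321],
       [-0.99951496,  0.00907844,  0.02978954,  0.04884525],
       [ 0.03085214,  0.15841379,  0.98689068,  1.31688938],
       [ 0.        ,  0.        ,  0.        ,  1.        ]])}
{'time_s': 0.1, 'q': array([-7.42541849e+01,  7.24156763e+00, -2.32112371e+00,  8.05239956e+01,
       -1.45777796e-03,  9.00000400e+01]), 'joint_velocities': array([ 0.03431955, -0.12963938,  0.13827624,  0.03692499,  0.00558978,
       -0.05609049]), 'effort': array([-1.14324446e-04, -4.36907959e+01,  3.53603053e+01,  1.36965362e-02,
        1.49759562e-04, -2.39863851e-05]), 'tcp_pos': array([ 0.14243747, -0.50519785,  0.40396774]), 'tcp_rot': array([-1.79913313e+02,  1.45783682e-03,  1.57457773e+01]), 'ft_force': array([-0.39889087, -0.51996034, -0.60723408]), 'ft_torque': array([-0.00988962,  0.01988892, -0.01410078]), 'finger_gap': 0.08540814282204488}
```

View pics/scene0.png

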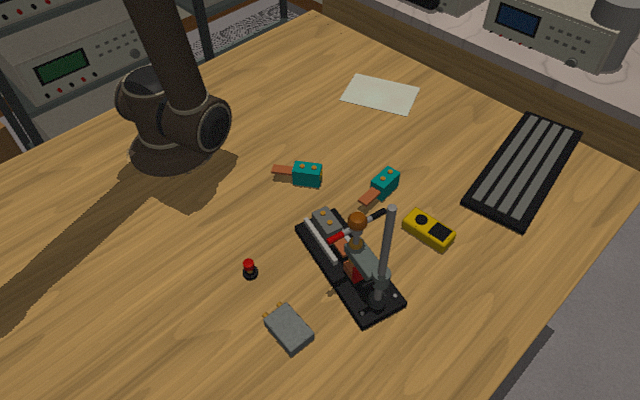

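View pics/top0.png

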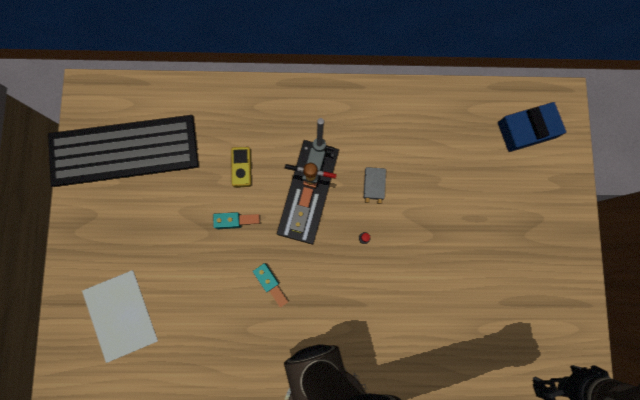

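Scene: the grey shunt is in its guide at (325,220) and the stand spans (300,230) to (400,310). The bar's dark end is at (378,215), with the dome at (357,221). Top: stand at (308,190), dome at (310,170), red end at (330,175), black end at (290,167), column top at (320,123). The turquoise look-alikes are at (226,220) and (266,278).

```bash
python3 - <<'E'
import cv2
a=cv2.imread('pics/top0.png')[110:250,260:400]; cv2.imwrite('pics/top0c.png',cv2.resize(a,None,fx=4.2,fy=4.2,interpolation=cv2.INTER_CUBIC))
a=cv2.imread('pics/scene0.png')[190:335,280:460]; cv2.imwrite('pics/scene0c.png',cv2.resize(a,None,fx=4,fy=4,interpolation=cv2.INTER_CUBIC))
E
```

```text
(no output)
```

View pics/top0c.png

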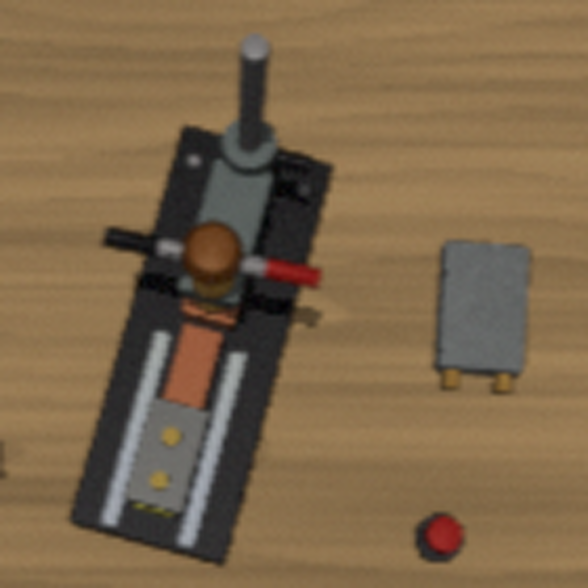

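View pics/scene0c.png

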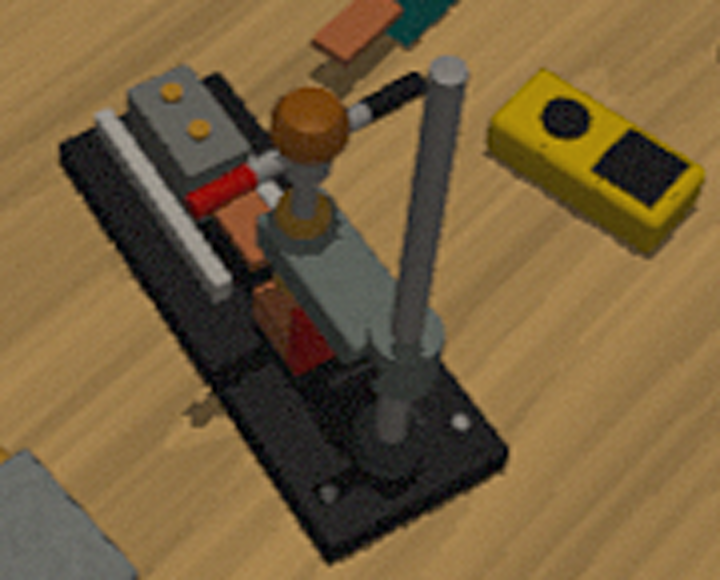

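```bash
cat > fit.py <<'E'
from h import *
from scipy.optimize import least_squares
def proj(P,K,T):
    p=(np.array(P)-T[:3,3])@T[:3,:3]; p=p*[1,-1,-1]; u=p@K.T; return u[...,:2]/u[...,2:]
T=np.load('pics/top0.png.npz');S=np.load('pics/scene0.png.npz')
stand=[((.12,.055,.02),(185,127),(505,458)),((.12,-.055,.02),(330,165),(333,552)),((-.17,.055,.02),(72,520),(215,75)),((-.17,-.055,.02),(225,562),(62,152)),((.088,0,.32),(256,47),(447,70))]
hnd=[((.066,0,0),(320,276),(190,207)),((-.066,0,0),(106,238),(415,85))]
sh=[((-.035,.02,.07),(130,497),(185,68)),((-.035,-.02,.07),(190,510),(130,95)),((.035,.02,.07),(150,400),(250,150)),((.035,-.02,.07),(208,410),(195,178))]
def W(p,x,y,a):
    c,s=np.cos(a),np.sin(a); return np.array([x+c*p[0]-s*p[1],y+s*p[0]+c*p[1],p[2]])
def res(v):
    x,y,a,ha,hz,d,sz,x2,y2=v[:9]; o=[]
    def add(w,t,s,wt=1):
        o.extend(wt*(proj(w,T['K'],T['pose'])-(np.array(t)/4.2+[260,110]))); o.extend(wt*(proj(w,S['K'],S['pose'])-(np.array(s)/4+[280,190])))
    for p,t,s in stand: add(W(p,x,y,a),t,s)
    for p,t,s in hnd: add(W((p[0],p[1],hz),x2,y2,ha),t,s)
    for p,t,s in sh: add(W((p[0]+d,p[1],sz),x,y,a),t,s)
    return np.array(o)
r=least_squares(res,[.45,.05,-.25,-1.7,.173,-.11,.07,.45,.05],loss='soft_l1'); v=r.x
print('stand',v[:2],np.degrees(v[2]),'handle ang',np.degrees(v[3]),'z',v[4],'shunt d',v[5],'topz',v[6],'hxy',v[7:9])
print(np.round(res(v).reshape(-1,4),1))
x,y,a=v[:3]
print('back',W((v[5]-.035,0,.045),x,y,a),'red',W((.049,0,v[4]),v[7],v[8],v[3]),'blk',W((-.049,0,v[4]),v[7],v[8],v[3]))
E
python3 fit.py
```

```text
stand [0.62844333 0.05228875] -14.684422049448441 handle ang -100.61060903766018 z 0.17431988323595335 shunt d -0.11255254238407522 topz 0.06842550033704416 hxy [0.62768538 0.05246023]
[[-0.9 -1.6  1.7 -1.5]
 [ 0.7 -1.  -1.1  0.5]
 [-1.   0.1  0.2 -1.2]
 [-0.1  0.2 -2.6 -1.9]
 [-0.4 -0.8 -0.1  0.6]
 [-0.5  0.1 -0.3  0.5]
 [-0.1 -0.7 -0.2 -0.4]
 [-1.6 -0.4 -0.3 -0.5]
 [-1.8  0.3 -2.1 -0.3]
 [ 0.5 -1.7 -0.2  0.4]
 [ 0.6 -0.4 -2.4  1. ]]
back [0.48571034 0.08969257 0.045     ] red [0.61866285 0.00429807 0.17431988] blk [0.63670792 0.10062239 0.17431988]
```

```bash
cat > go.py <<'E'
from h import *
from scipy.spatial.transform import Rotation as R
O=np.array([.6281,.0524]); A=np.radians(-14.7)
def S2W(x,y): return O+[np.cos(A)*x-np.sin(A)*y,np.sin(A)*x+np.cos(A)*y]
def to(xyz,yaw,cur=None):
    s=ctrl.state(); p=s['tcp_pos']; r=R.from_euler('xyz',s['tcp_rot'],degrees=True)
    if cur: p=np.array(cur[:3]); r=R.from_euler('xyz',[180,0,cur[3]],degrees=True)
    t=R.from_euler('xyz',[180,0,yaw],degrees=True)
    print('world',np.round(xyz,4),'dpos',np.round(r.inv().apply(np.array(xyz)-p),4),'dr',np.round((r.inv()*t).as_rotvec(degrees=True),2))
def st():
    s=ctrl.state(); print('t',s['time_s'],'tcp',np.round(s['tcp_pos'],4),np.round(s['tcp_rot'],2),'F',np.round(s['ft_force'],2),'T',np.round(s['ft_torque'],3),'q',np.round(s['q'],1),'gap',round(s['finger_gap'],4))
    sx=np.array([np.cos(A),np.sin(A)]);d=s['tcp_pos'][:2]-O;print('stand xy',np.round([d@sx,d@[-sx[1],sx[0]]],4),'Fstand',np.round([s['ft_force'][:2]@sx,s['ft_force'][:2]@[-sx[1],sx[0]]],2))
E
python3 - <<'E'
from go import *
to([*S2W(-.185,0),.33],165.3); to([*S2W(-.185,0),.215],165.3)
E
```

```text
world [0.4492 0.0993 0.33  ] dpos [ 0.4593 -0.4985  0.0747] dr [-3.0000e-02 -1.1000e-01 -1.4955e+02]
world [0.4492 0.0993 0.215 ] dpos [ 0.4593 -0.4983  0.1897] dr [-3.0000e-02 -1.1000e-01 -1.4955e+02]
```

Candidates for the shunt in the top view: the grey block with copper blade in the guide at (300,215), and the turquoise look-alikes at (226,220) and (266,278). I choose the grey one. For the red end, the handle's red sleeve at (333,175) could be confused with the post's cap at (365,237) or the red stop. I choose the sleeve, and the crops confirm both choices.

```bash
python3 -m pendant '[{"delta_pos":[0.459,-0.4985,0.03],"dr":[0,0,-149.5],"claw":0},{"delta_pos":[0.459,-0.4985,0.03],"dr":[0,0,-149.5],"claw":0},{"delta_pos":[0.459,-0.4985,0.03],"dr":[0,0,-149.5],"claw":0},{"delta_pos":[0.459,-0.4985,0.03],"dr":[0,0,-149.5],"claw":0},{"delta_pos":[0.459,-0.4985,0.03],"dr":[0,0,-149.5],"claw":0},{"delta_pos":[0.459,-0.4985,0.03],"dr":[0,0,-149.5],"claw":0},{"delta_pos":[0.459,-0.4985,0.03],"dr":[0,0,-149.5],"claw":0},{"delta_pos":[0.459,-0.4985,0.03],"dr":[0,0,-149.5],"claw":0},{"delta_pos":[0.459,-0.4985,0.03],"dr":[0,0,-149.5],"claw":0},{"delta_pos":[0.459,-0.4985,0.03],"dr":[0,0,-149.5],"claw":0},{"delta_pos":[0.459,-0.4985,0.03],"dr":[0,0,-149.5],"claw":0},{"delta_pos":[0.459,-0.4985,0.03],"dr":[0,0,-149.5],"claw":0},{"delta_pos":[0.459,-0.4985,0.03],"dr":[0,0,-149.5],"claw":0},{"delta_pos":[0.459,-0.4985,0.03],"dr":[0,0,-149.5],"claw":0},{"delta_pos":[0.459,-0.4985,0.075],"dr":[0,0,-149.5],"claw":0},{"delta_pos":[0.459,-0.4985,0.075],"dr":[0,0,-149.5],"claw":0}]'; python3 -c "
from go import *
st(); to([*S2W(-.185,0),.215],165.3)"
```

```text
time_s: 2.1
tcp_pos: [0.4476, 0.0988, 0.3268]
tcp_rot: [-179.8, -0.3, 165.2]
ft_force: [0.3, 0.2, 1.0]
finger_gap: 0.0
t 2.1 tcp [0.4476 0.0988 0.3268] [-179.83   -0.34  165.24] F [0.35 0.24 1.03] T [-0.     0.021  0.009] q [ 12.4   0.9 -18.9  70.6   0.   27.2] gap 0.0
stand xy [-0.1864 -0.0009] Fstand [0.28 0.32]
world [0.4492 0.0993 0.215 ] dpos [-0.002   0.0012  0.1118] dr [-0.17 -0.34 -0.06]
```

```bash
python3 -m pendant '[{"delta_pos":[-0.002,0.001,0.06],"dr":[0,0,0],"claw":0},{"delta_pos":[-0.002,0.001,0.112],"dr":[0,0,0],"claw":0},{"delta_pos":[-0.002,0.001,0.112],"dr":[0,0,0],"claw":0},{"delta_pos":[-0.01,0.001,0.112],"dr":[0,0,0],"claw":0},{"delta_pos":[-0.02,0.001,0.112],"dr":[0,0,0],"claw":0},{"delta_pos":[-0.025,0.001,0.112],"dr":[0,0,0],"claw":0},{"delta_pos":[-0.03,0.001,0.112],"dr":[0,0,0],"claw":0},{"delta_pos":[-0.035,0.001,0.112],"dr":[0,0,0],"claw":0},{"delta_pos":[-0.04,0.001,0.112],"dr":[0,0,0],"claw":0},{"delta_pos":[-0.045,0.001,0.112],"dr":[0,0,0],"claw":0},{"delta_pos":[-0.05,0.001,0.112],"dr":[0,0,0],"claw":0}]'; python3 -c "
from go import *
st(); snap('top','top1.png');snap('scene','scene1.png')
a=cv2.imread('pics/top1.png')[110:250,260:400]; b=cv2.imread('pics/scene1.png')[190:335,280:460]
cv2.imwrite('pics/c1.png',np.hstack([cv2.resize(a,(400,400)),cv2.resize(b,(400,400))]))"
```

```text
time_s: 3.48
tcp_pos: [0.4978, 0.0872, 0.2176]
tcp_rot: [-180.0, -0.0, 165.2]
ft_force: [-3.9, 0.4, 3.0]
finger_gap: 0.0002
t 3.475 tcp [0.4978 0.0872 0.2176] [-1.7999e+02 -2.0000e-02  1.6525e+02] F [-3.86  0.41  3.04] T [ 0.225  0.804 -0.012] q [  9.9   9.1 -24.1  56.8  -0.   24.7] gap 0.0002
stand xy [-0.1349  0.0006] Fstand [-3.83 -0.59]
```

View pics/c1.png

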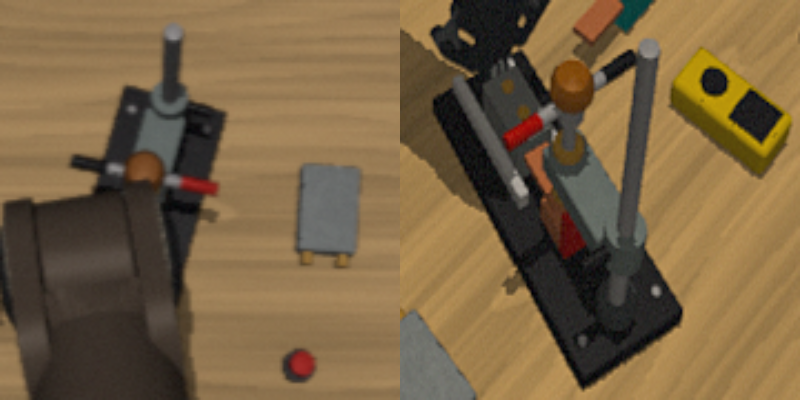

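In this view the fingers are pushing the shunt at about 4 N, and the blade is moving under the head toward the red stop at crop (570,235). I'll go on in smaller steps.

```bash
python3 -m pendant '[{"delta_pos":[-0.004,0,0],"dr":[0,0,0],"claw":0},{"delta_pos":[-0.008,0,0],"dr":[0,0,0],"claw":0},{"delta_pos":[-0.012,0,0],"dr":[0,0,0],"claw":0},{"delta_pos":[-0.014,0,0],"dr":[0,0,0],"claw":0}]'; python3 -c "
from go import *
st()"
```

```text
time_s: 4.08
tcp_pos: [0.5114, 0.0837, 0.2176]
tcp_rot: [-180.0, 0.0, 165.2]
ft_force: [-3.1, 0.6, 0.2]
finger_gap: 0.0002
t 4.075 tcp [0.5114 0.0837 0.2176] [-179.99    0.    165.24] F [-3.11  0.58  0.16] T [0.167 0.596 0.043] q [  9.3  10.4 -22.5  57.1  -0.   24.1] gap 0.0002
stand xy [-0.1208  0.0006] Fstand [-3.16 -0.23]
```

```bash
python3 -m pendant '[{"delta_pos":[-0.001,0,0],"dr":[0,0,0],"claw":0},{"delta_pos":[-0.002,0,0],"dr":[0,0,0],"claw":0}]'; python3 -c "
from go import *
st()"
```

```text
time_s: 4.32
tcp_pos: [0.5131, 0.0832, 0.2176]
tcp_rot: [-180.0, -0.0, 165.2]
ft_force: [-2.5, 0.8, -0.7]
finger_gap: 0.0003
t 4.325 tcp [0.5131 0.0832 0.2176] [-1.7999e+02 -1.0000e-02  1.6525e+02] F [-2.51  0.77 -0.73] T [ 0.113  0.485 -0.015] q [  9.2  10.6 -22.3  57.1  -0.   24. ] gap 0.0003
stand xy [-0.1191  0.0006] Fstand [-2.62  0.11]
```

```bash
python3 -m pendant '[{"delta_pos":[-0.001,0,0],"dr":[0,0,0],"claw":0},{"delta_pos":[-0.002,0,0],"dr":[0,0,0],"claw":0}]'
```

```text
time_s: 4.58
tcp_pos: [0.515, 0.0827, 0.2177]
tcp_rot: [-180.0, 0.0, 165.2]
ft_force: [-3.0, 1.0, 0.3]
finger_gap: 0.0001
```

```bash
python3 -m pendant '[{"delta_pos":[-0.001,0,0],"dr":[0,0,0],"claw":0},{"delta_pos":[-0.001,0,0],"dr":[0,0,0],"claw":0}]'
```

```text
time_s: 4.82
tcp_pos: [0.5153, 0.0826, 0.2176]
tcp_rot: [180.0, -0.1, 165.3]
ft_force: [-5.8, 1.2, 2.3]
finger_gap: -0.0
```

```bash
python3 -m pendant '[{"delta_pos":[-0.001,0,0],"dr":[0,0,0],"claw":0},{"delta_pos":[-0.001,0,0],"dr":[0,0,0],"claw":0}]'
```

```text
time_s: 5.08
tcp_pos: [0.5156, 0.0825, 0.2176]
tcp_rot: [180.0, -0.2, 165.3]
ft_force: [-9.4, 3.2, 5.5]
finger_gap: -0.0002
```

```bash
python3 -m pendant '[{"delta_pos":[0.02,0,0],"dr":[0,0,0],"claw":0},{"delta_pos":[0.05,0,-0.03],"dr":[0,0,0],"claw":0},{"delta_pos":[0.08,0,-0.09],"dr":[0,0,0],"claw":0},{"delta_pos":[0.11,0,-0.14],"dr":[0,0,0],"claw":0.1},{"delta_pos":[0.13,0,-0.16],"dr":[0,0,0],"claw":0.3},{"delta_pos":[0.13,0,-0.16],"dr":[0,0,0],"claw":0.3}]'; python3 -c "
from go import *
st(); snap('top','top2.png');snap('scene','scene2.png')
a=cv2.imread('pics/top2.png')[110:250,260:400]; b=cv2.imread('pics/scene2.png')[190:335,280:460]
cv2.imwrite('pics/c2.png',np.hstack([cv2.resize(a,(400,400),interpolation=2),cv2.resize(b,(400,400),interpolation=2)]))
h=O;
for an in (-100.6,):
  a=np.radians(an); to([O[0]+.05*np.cos(a),O[1]+.05*np.sin(a),.378],an)"
```

```text
time_s: 5.82
tcp_pos: [0.3912, 0.1156, 0.3801]
tcp_rot: [179.8, 0.3, 165.3]
ft_force: [-0.1, -0.7, -1.0]
finger_gap: 0.0257
t 5.825 tcp [0.3912 0.1156 0.3801] [179.84   0.32 165.3 ] F [-0.08 -0.72 -1.04] T [-0.033 -0.011 -0.025] q [ 16.5  -5.6 -18.3  76.9  -0.   31.2] gap 0.0257
stand xy [-0.2452  0.001 ] Fstand [ 0.11 -0.72]
world [0.6189 0.0033 0.378 ] dpos [-2.482e-01 -5.060e-02 -2.000e-04] dr [-6.000e-02  8.000e-02 -9.415e+01]
```

View pics/c2.png

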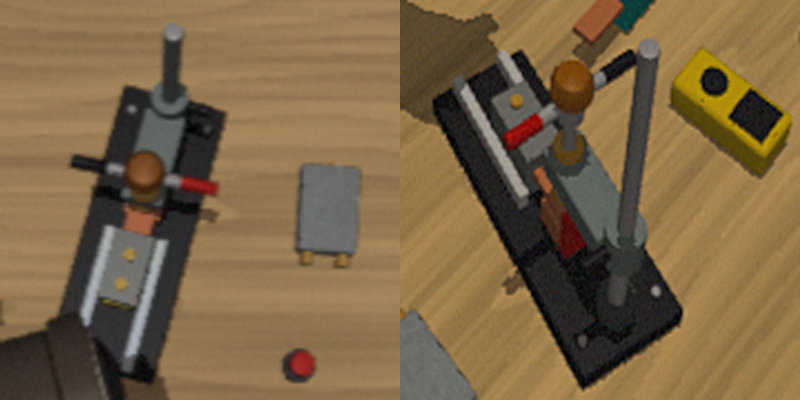

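The shunt now sits forward with the copper blade touching the red stop at crop (560,235), and the bar and bystanders have not moved. Next is the red sleeve.

```bash
python3 -m pendant '[{"delta_pos":[0,0,-0.05],"dr":[0,0,-10],"claw":0.35},{"delta_pos":[-0.248,-0.0506,-0.05],"dr":[0,0,-94.1],"claw":0.35},{"delta_pos":[-0.248,-0.0506,-0.05],"dr":[0,0,-94.1],"claw":0.35},{"delta_pos":[-0.248,-0.0506,-0.05],"dr":[0,0,-94.1],"claw":0.35},{"delta_pos":[-0.248,-0.0506,-0.05],"dr":[0,0,-94.1],"claw":0.35},{"delta_pos":[-0.248,-0.0506,-0.05],"dr":[0,0,-94.1],"claw":0.35},{"delta_pos":[-0.248,-0.0506,-0.05],"dr":[0,0,-94.1],"claw":0.35},{"delta_pos":[-0.248,-0.0506,-0.05],"dr":[0,0,-94.1],"claw":0.35},{"delta_pos":[-0.248,-0.0506,-0.05],"dr":[0,0,-94.1],"claw":0.35},{"delta_pos":[-0.248,-0.0506,-0.05],"dr":[0,0,-94.1],"claw":0.35},{"delta_pos":[-0.248,-0.0506,-0.05],"dr":[0,0,-94.1],"claw":0.35},{"delta_pos":[-0.248,-0.0506,0],"dr":[0,0,-94.1],"claw":0.35},{"delta_pos":[-0.248,-0.0506,0],"dr":[0,0,-94.1],"claw":0.35}]'; python3 -c "
from go import *
st(); snap('top','top3.png');snap('scene','scene3.png')
a=cv2.imread('pics/top3.png')[110:250,260:400]; b=cv2.imread('pics/scene3.png')[130:275,280:460]
cv2.imwrite('pics/c3.png',np.hstack([cv2.resize(a,(400,400),interpolation=2),cv2.resize(b,(400,400),interpolation=2)]))
for an in (-100.6,):
  a=np.radians(an); to([O[0]+.05*np.cos(a),O[1]+.05*np.sin(a),.326],an)"
```

```text
time_s: 7.55
tcp_pos: [0.617, 0.0031, 0.3732]
tcp_rot: [179.5, -0.1, -100.7]
ft_force: [0.3, 0.2, 0.1]
finger_gap: 0.0299
t 7.55 tcp [0.617  0.0031 0.3732] [ 1.7950e+02 -1.0000e-01 -1.0075e+02] F [0.29 0.21 0.05] T [0.031 0.015 0.013] q [  0.3  17.7   6.8  79.7  -0.  -79. ] gap 0.0299
stand xy [ 0.0018 -0.0505] Fstand [0.23 0.28]
world [0.6189 0.0033 0.326 ] dpos [-0.0002 -0.0007  0.0523] dr [ 0.02 -0.01 -0.11]
```

View pics/c3.png

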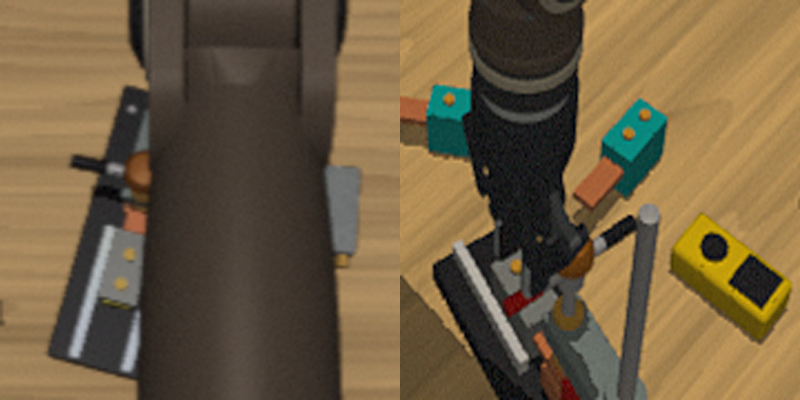

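The fingers stand above the red sleeve at scene crop (520,300), straddling it and clear of the dome at (577,262). I'll lower them.

```bash
python3 -m pendant '[{"delta_pos":[0,-0.001,0.025],"dr":[0,0,0],"claw":0.35},{"delta_pos":[0,-0.001,0.048],"dr":[0,0,0],"claw":0.35},{"delta_pos":[0,-0.001,0.048],"dr":[0,0,0],"claw":0.3},{"delta_pos":[0,-0.001,0.048],"dr":[0,0,0],"claw":0.2},{"delta_pos":[0,-0.001,0.048],"dr":[0,0,0],"claw":0.2}]' 20; python3 -c "
from go import *
st(); snap('scene','scene4.png')
b=cv2.imread('pics/scene4.png')[170:295,300:460]
cv2.imwrite('pics/c4.png',cv2.resize(b,None,fx=4,fy=4,interpolation=2))"
```

```text
time_s: 8.28
tcp_pos: [0.6195, 0.003, 0.3316]
tcp_rot: [-179.9, 0.0, -100.7]
ft_force: [-0.5, 1.1, 0.5]
finger_gap: 0.0171
t 8.275 tcp [0.6195 0.003  0.3316] [-1.7985e+02  3.0000e-02 -1.0066e+02] F [-0.52  1.13  0.48] T [ 0.054  0.064 -0.011] q [  0.3  17.9   1.9  73.9   0.  -79.1] gap 0.0171
stand xy [ 0.0042 -0.0499] Fstand [-0.79  0.96]
```

View pics/c4.png

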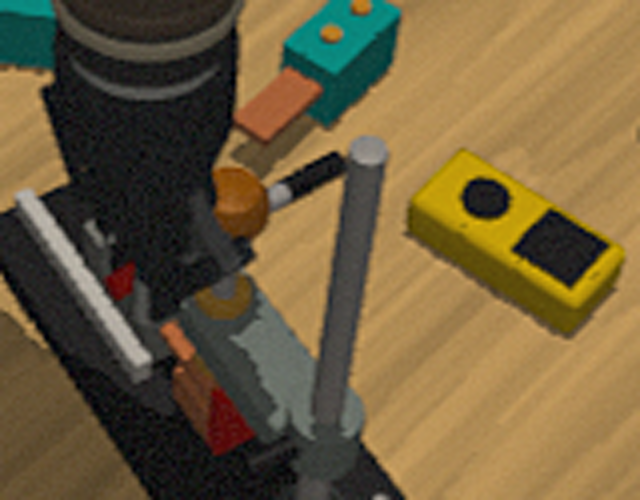

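```bash
python3 -m pendant '[{"delta_pos":[-0.0008,0.0087,0],"dr":[0,0,10],"claw":0.2},{"delta_pos":[-0.003,0.0171,0.0005],"dr":[0,0,20],"claw":0.2},{"delta_pos":[-0.0067,0.025,0.0007],"dr":[0,0,30],"claw":0.2},{"delta_pos":[-0.0117,0.0321,0.001],"dr":[0,0,40],"claw":0.2},{"delta_pos":[-0.0179,0.0383,0.001],"dr":[0,0,50],"claw":0.2},{"delta_pos":[-0.025,0.0433,0.0013],"dr":[0,0,60],"claw":0.2},{"delta_pos":[-0.0329,0.047,0.0016],"dr":[0,0,70],"claw":0.2},{"delta_pos":[-0.0413,0.0492,0.0018],"dr":[0,0,80],"claw":0.2},{"delta_pos":[-0.05,0.05,0.002],"dr":[0,0,90],"claw":0.2},{"delta_pos":[-0.05,0.05,0.002],"dr":[0,0,90],"claw":0.2}]'; cat >> go.py <<'E'
def tq():
    s=ctrl.state(); d=s['tcp_pos'][:2]-O; r=np.hypot(*d); F=s['ft_force'][:2]
    t=np.array([d[1],-d[0]])/r  # clockwise tangent
    print('t',s['time_s'],'r',round(r,4),'ang',round(np.degrees(np.arctan2(d[1],d[0])),1),'yaw',round(s['tcp_rot'][2],1),'z',round(s['tcp_pos'][2],4),'Ftan(cw)',round(F@t,2),'Frad',round(F@d/r,2),'Fz',round(s['ft_force'][2],2),'Tz',round(s['ft_torque'][2],3),'q6',round(s['q'][5],1),'gap',round(s['finger_gap'],4))
E
python3 -c "
from go import *
tq()"
```

```text
time_s: 9.57
tcp_pos: [0.5794, 0.0618, 0.3284]
tcp_rot: [180.0, 0.1, 169.5]
ft_force: [-0.5, -0.6, -0.0]
finger_gap: 0.0168
t 9.575 r 0.0496 ang 169.1 yaw 169.5 z 0.3284 Ftan(cw) -0.71 Frad 0.35 Fz -0.02 Tz 0.04 q6 16.6 gap 0.0168
```

```bash
python3 -m pendant '[{"delta_pos":[-0.0008,0.0087,0],"dr":[0,0,10],"claw":0.2},{"delta_pos":[-0.003,0.0171,0.0005],"dr":[0,0,20],"claw":0.2},{"delta_pos":[-0.0067,0.025,0.0007],"dr":[0,0,30],"claw":0.2},{"delta_pos":[-0.0117,0.0321,0.001],"dr":[0,0,40],"claw":0.2},{"delta_pos":[-0.015,0.0357,0.001],"dr":[0,0,45],"claw":0.2},{"delta_pos":[-0.015,0.0357,0.001],"dr":[0,0,45],"claw":0.2}]'; python3 -c "
from go import *
tq(); snap('scene','scene5.png');snap('top','top5.png')
b=cv2.imread('pics/scene5.png')[170:295,280:440]
a=cv2.imread('pics/top5.png')[110:250,260:400]
cv2.imwrite('pics/c5.png',np.hstack([cv2.resize(a,(400,400),interpolation=2),cv2.resize(b,(400,400),interpolation=2)]))"
```

```text
time_s: 10.32
tcp_pos: [0.6009, 0.0936, 0.3269]
tcp_rot: [180.0, 0.0, 124.6]
ft_force: [-0.5, -0.3, -0.3]
finger_gap: 0.0171
t 10.325 r 0.0494 ang 123.5 yaw 124.6 z 0.3269 Ftan(cw) -0.6 Frad 0.07 Fz -0.27 Tz -0.047 q6 64.3 gap 0.0171
```

View pics/c5.png

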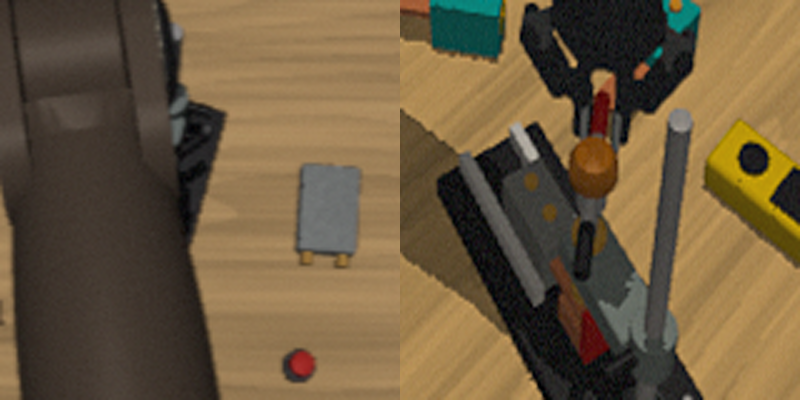

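The handle follows: the red sleeve is between the pads at (600,110), and the black end now points toward the camera at (583,250). Going on.

```bash
python3 -m pendant '[{"delta_pos":[-0.0008,0.0087,0],"dr":[0,0,10],"claw":0.2},{"delta_pos":[-0.003,0.0171,0.0005],"dr":[0,0,20],"claw":0.2},{"delta_pos":[-0.0067,0.025,0.0007],"dr":[0,0,30],"claw":0.2},{"delta_pos":[-0.0117,0.0321,0.001],"dr":[0,0,40],"claw":0.2},{"delta_pos":[-0.0179,0.0383,0.001],"dr":[0,0,50],"claw":0.2},{"delta_pos":[-0.025,0.0433,0.0013],"dr":[0,0,60],"claw":0.2},{"delta_pos":[-0.025,0.0433,0.0013],"dr":[0,0,60],"claw":0.2},{"delta_pos":[-0.025,0.0433,0.0013],"dr":[0,0,60],"claw":0.2}]'; python3 -c "
from go import *
tq()"
```

```text
time_s: 11.42
tcp_pos: [0.6502, 0.0974, 0.3255]
tcp_rot: [180.0, -0.0, 64.6]
ft_force: [0.3, 0.5, 0.0]
finger_gap: 0.0171
t 11.425 r 0.0501 ang 63.8 yaw 64.6 z 0.3255 Ftan(cw) 0.03 Frad 0.52 Fz 0.04 Tz -0.015 q6 124.0 gap 0.0171
```

```bash
python3 -m pendant '[{"delta_pos":[0,0,0],"dr":[0,0,0],"claw":0.35},{"delta_pos":[0,0,0],"dr":[0,0,0],"claw":0.35},{"delta_pos":[0,0,-0.05],"dr":[0,0,0],"claw":0.35},{"delta_pos":[0,0,-0.085],"dr":[0,0,-10],"claw":0.35},{"delta_pos":[-0.02,0,-0.085],"dr":[0,0,-90],"claw":0.35},{"delta_pos":[-0.04,0,-0.085],"dr":[0,0,-90],"claw":0.35},{"delta_pos":[-0.06,0,-0.085],"dr":[0,0,-90],"claw":0.35},{"delta_pos":[-0.08,0,-0.085],"dr":[0,0,-90],"claw":0.35},{"delta_pos":[-0.1,0,-0.085],"dr":[0,0,-90],"claw":0.35},{"delta_pos":[-0.1,0,-0.085],"dr":[0,0,-90],"claw":0.35},{"delta_pos":[-0.1,0,-0.085],"dr":[0,0,-90],"claw":0.35},{"delta_pos":[-0.1,0,-0.085],"dr":[0,0,-178],"claw":0.35},{"delta_pos":[-0.1,0,-0.085],"dr":[0,0,-178],"claw":0.35},{"delta_pos":[-0.1,0,-0.085],"dr":[0,0,-178],"claw":0.35},{"delta_pos":[-0.1,0,-0.085],"dr":[0,0,-178],"claw":0.35},{"delta_pos":[-0.1,0,-0.085],"dr":[0,0,-178],"claw":0.35},{"delta_pos":[-0.1,0,-0.085],"dr":[0,0,-178],"claw":0.35},{"delta_pos":[-0.1,0,-0.085],"dr":[0,0,-178],"claw":0.35},{"delta_pos":[-0.1,0,-0.085],"dr":[0,0,-178],"claw":0.35},{"delta_pos":[-0.1,0,-0.05],"dr":[0,0,-178],"claw":0.35}]'; python3 -c "
from go import *
tq(); st(); snap('scene','scene6.png')
b=cv2.imread('pics/scene6.png')[150:295,280:440]
cv2.imwrite('pics/c6.png',cv2.resize(b,None,fx=4,fy=4,interpolation=2))"
```

```text
time_s: 13.92
tcp_pos: [0.6077, 0.0075, 0.3779]
tcp_rot: [-179.7, 0.2, -117.3]
ft_force: [0.1, -0.1, -0.1]
finger_gap: 0.03
t 13.925 r 0.0493 ang -114.4 yaw -117.3 z 0.3779 Ftan(cw) -0.12 Frad 0.04 Fz -0.08 Tz 0.048 q6 -62.0 gap 0.03
t 13.925 tcp [0.6077 0.0075 0.3779] [-1.7970e+02  1.6000e-01 -1.1734e+02] F [ 0.1  -0.09 -0.08] T [ 0.002 -0.051  0.048] q [  0.7  16.2   5.4  78.9  -0.  -62. ] gap 0.03
stand xy [-0.0083 -0.0486] Fstand [ 0.12 -0.06]
```

View pics/c6.png

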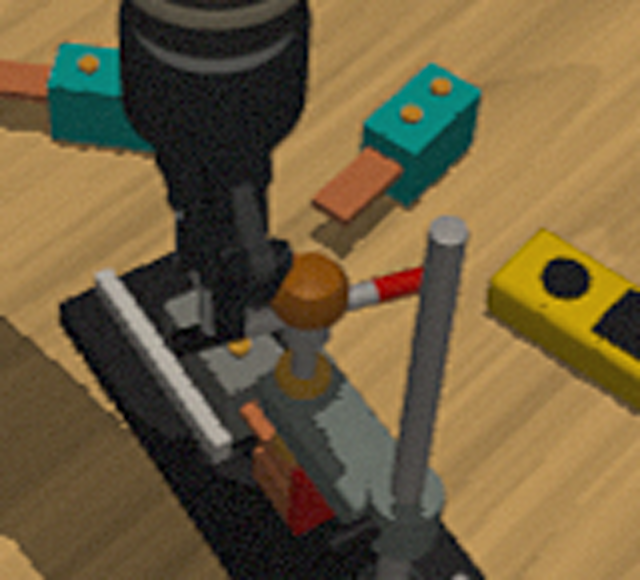

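```bash
python3 - <<'E'
from h import *
S=np.load('pics/scene6.png.npz');K,T=S['K'],S['pose']
def proj(P):
    p=(np.array(P)-T[:3,3])@T[:3,:3]*[1,-1,-1]; u=K@p; return np.round((u[:2]/u[2]-[280,150])*4,0)
for a in (56,60,64,68): print(a,[proj([.628+r*np.cos(np.radians(a)),.0524+r*np.sin(np.radians(a)),.170]) for r in (.032,.05,.066)])
E
```

```text
56 [array([370., 300.]), array([407., 295.]), array([440., 290.])]
60 [array([369., 297.]), array([405., 289.]), array([437., 282.])]
64 [array([367., 293.]), array([402., 284.]), array([433., 275.])]
68 [array([365., 290.]), array([399., 278.]), array([429., 268.])]
```

The image puts the bar at about 62° (red side), so the black sleeve is at about -118°, under the open fingers at (240,320). The dome at (310,290) is clear. I'll lower onto it.

```bash
python3 -m pendant '[{"delta_pos":[0,0.0015,0.025],"dr":[0,0,0],"claw":0.35},{"delta_pos":[0,0.0015,0.052],"dr":[0,0,0],"claw":0.35},{"delta_pos":[0,0.0015,0.052],"dr":[0,0,0],"claw":0.35},{"delta_pos":[0,0.0015,0.052],"dr":[0,0,0],"claw":0.2},{"delta_pos":[0,0.0015,0.052],"dr":[0,0,0],"claw":0.2},{"delta_pos":[0,0.0015,0.052],"dr":[0,0,0],"claw":0.2}]'; python3 -c "
from go import *
tq()"
```

```text
time_s: 14.72
tcp_pos: [0.606, 0.0081, 0.3245]
tcp_rot: [-179.9, 0.0, -117.7]
ft_force: [-0.2, -0.2, 0.2]
finger_gap: 0.0169
t 14.725 r 0.0495 ang -116.5 yaw -117.7 z 0.3245 Ftan(cw) 0.12 Frad 0.25 Fz 0.2 Tz -0.049 q6 -61.6 gap 0.0169
```

```bash
python3 -m pendant '[{"delta_pos":[-0.0008,0.0087,0],"dr":[0,0,10],"claw":0.2},{"delta_pos":[-0.003,0.0171,0.0005],"dr":[0,0,20],"claw":0.2},{"delta_pos":[-0.0067,0.025,0.0007],"dr":[0,0,30],"claw":0.2},{"delta_pos":[-0.0117,0.0321,0.001],"dr":[0,0,40],"claw":0.2},{"delta_pos":[-0.0117,0.0321,0.001],"dr":[0,0,40],"claw":0.2},{"delta_pos":[-0.0117,0.0321,0.001],"dr":[0,0,40],"claw":0.2}]'; python3 -c "
from go import *
tq()"
```

```text
time_s: 15.48
tcp_pos: [0.583, 0.0332, 0.3227]
tcp_rot: [-180.0, 0.0, -157.5]
ft_force: [0.1, -0.5, -0.1]
finger_gap: 0.0174
t 15.475 r 0.049 ang -157.0 yaw -157.5 z 0.3227 Ftan(cw) -0.5 Frad 0.08 Fz -0.14 Tz 0.055 q6 -19.2 gap 0.0174
```

```bash
python3 -m pendant '[{"delta_pos":[-0.0008,0.0087,0],"dr":[0,0,10],"claw":0.2},{"delta_pos":[-0.003,0.0171,0.0005],"dr":[0,0,20],"claw":0.2},{"delta_pos":[-0.0048,0.0211,0.0005],"dr":[0,0,25],"claw":0.2},{"delta_pos":[-0.0048,0.0211,0.0005],"dr":[0,0,25],"claw":0.2},{"delta_pos":[-0.0048,0.0211,0.0005],"dr":[0,0,25],"claw":0.2}]'; python3 -c "
from go import *
tq()"
```

```text
time_s: 16.1
tcp_pos: [0.5794, 0.0544, 0.3219]
tcp_rot: [180.0, 0.0, 177.5]
ft_force: [0.1, 0.6, -0.5]
finger_gap: 0.0169
t 16.1 r 0.0487 ang 177.6 yaw 177.5 z 0.3219 Ftan(cw) 0.57 Frad -0.03 Fz -0.51 Tz 0.006 q6 7.9 gap 0.0169
```

```bash
python3 -m pendant '[{"delta_pos":[-0.0008,0.0087,0],"dr":[0,0,10],"claw":0.2},{"delta_pos":[-0.003,0.0171,0.0005],"dr":[0,0,20],"claw":0.2},{"delta_pos":[-0.0067,0.025,0.0007],"dr":[0,0,30],"claw":0.2},{"delta_pos":[-0.0067,0.025,0.0007],"dr":[0,0,30],"claw":0.2},{"delta_pos":[-0.0067,0.025,0.0007],"dr":[0,0,30],"claw":0.2}]'; python3 -c "
from go import *
tq()"
```

```text
time_s: 16.73
tcp_pos: [0.5871, 0.0791, 0.3212]
tcp_rot: [180.0, 0.0, 147.5]
ft_force: [-0.5, -0.2, -0.4]
finger_gap: 0.0175
t 16.725 r 0.0489 ang 146.9 yaw 147.5 z 0.3212 Ftan(cw) -0.38 Frad 0.31 Fz -0.35 Tz -0.046 q6 40.1 gap 0.0175
```

```bash
python3 -m pendant '[{"delta_pos":[-0.0008,0.0087,0],"dr":[0,0,10],"claw":0.2},{"delta_pos":[-0.003,0.0171,0.0005],"dr":[0,0,20],"claw":0.2},{"delta_pos":[-0.0048,0.0211,0.0005],"dr":[0,0,25],"claw":0.2},{"delta_pos":[-0.0048,0.0211,0.0005],"dr":[0,0,25],"claw":0.2},{"delta_pos":[-0.0048,0.0211,0.0005],"dr":[0,0,25],"claw":0.2}]'; python3 -c "
from go import *
tq(); snap('scene','scene7.png')
b=cv2.imread('pics/scene7.png')[150:295,280:440]
cv2.imwrite('pics/c7.png',cv2.resize(b,None,fx=4,fy=4,interpolation=2))"
```

```text
time_s: 17.35
tcp_pos: [0.6022, 0.0942, 0.3207]
tcp_rot: [-180.0, -0.0, 122.5]
ft_force: [-2.7, -1.3, 0.8]
finger_gap: 0.017
t 17.35 r 0.0492 ang 121.8 yaw 122.5 z 0.3207 Ftan(cw) -2.94 Frad 0.35 Fz 0.75 Tz -0.013 q6 66.4 gap 0.017
```

View pics/c7.png

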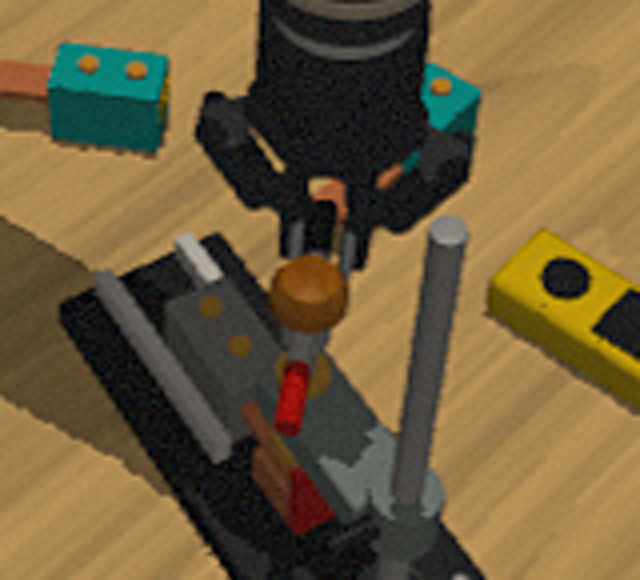

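Resistance is up to about 3 N with the black sleeve between the pads at (320,225), so the pad has reached the blade. Small steps from here.

```bash
python3 -m pendant '[{"delta_pos":[-0.0004,0.0061,0],"dr":[0,0,7],"claw":0.2},{"delta_pos":[-0.0017,0.0129,0.0003],"dr":[0,0,15],"claw":0.2},{"delta_pos":[-0.0017,0.0129,0.0003],"dr":[0,0,15],"claw":0.2},{"delta_pos":[-0.0017,0.0129,0.0003],"dr":[0,0,15],"claw":0.2}]'; python3 -c "
from go import *
tq()"
```

```text
time_s: 17.9
tcp_pos: [0.6142, 0.0999, 0.3204]
tcp_rot: [180.0, -0.0, 107.5]
ft_force: [-2.5, -1.1, 0.9]
finger_gap: 0.0171
t 17.9 r 0.0495 ang 106.3 yaw 107.5 z 0.3204 Ftan(cw) -2.66 Frad -0.33 Fz 0.87 Tz 0.032 q6 81.7 gap 0.0171
```

```bash
python3 -m pendant '[{"delta_pos":[-0.0008,0.0087,0.0003],"dr":[0,0,10],"claw":0.2},{"delta_pos":[-0.0008,0.0087,0.0003],"dr":[0,0,10],"claw":0.2},{"delta_pos":[-0.0008,0.0087,0.0003],"dr":[0,0,10],"claw":0.2}]'; python3 -c "
from go import *
tq()"
```

```text
time_s: 18.27
tcp_pos: [0.6227, 0.1017, 0.32]
tcp_rot: [180.0, 0.0, 97.5]
ft_force: [-3.2, -1.3, 0.2]
finger_gap: 0.0173
t 18.275 r 0.0496 ang 96.3 yaw 97.5 z 0.32 Ftan(cw) -3.31 Frad -0.93 Fz 0.16 Tz 0.03 q6 91.7 gap 0.0173
```

```bash
python3 -m pendant '[{"delta_pos":[-0.0008,0.0087,0.0003],"dr":[0,0,10],"claw":0.2},{"delta_pos":[-0.0008,0.0087,0.0003],"dr":[0,0,10],"claw":0.2},{"delta_pos":[-0.0008,0.0087,0.0003],"dr":[0,0,10],"claw":0.2}]'; python3 -c "
from go import *
tq()"
```

```text
time_s: 18.65
tcp_pos: [0.6313, 0.102, 0.3197]
tcp_rot: [-180.0, 0.0, 87.5]
ft_force: [-4.3, -2.3, 0.9]
finger_gap: 0.0176
t 18.65 r 0.0497 ang 86.3 yaw 87.5 z 0.3197 Ftan(cw) -4.13 Frad -2.61 Fz 0.94 Tz 0.057 q6 101.7 gap 0.0176
```

```bash
python3 -m pendant '[{"delta_pos":[-0.0008,0.0087,0.0003],"dr":[0,0,10],"claw":0.2},{"delta_pos":[-0.0008,0.0087,0.0003],"dr":[0,0,10],"claw":0.2},{"delta_pos":[-0.0008,0.0087,0.0003],"dr":[0,0,10],"claw":0.2}]'; python3 -c "
from go import *
tq()"
```

```text
time_s: 19.02
tcp_pos: [0.6399, 0.1009, 0.3194]
tcp_rot: [-180.0, 0.0, 77.4]
ft_force: [-4.7, -1.7, 0.7]
finger_gap: 0.017
t 19.025 r 0.0499 ang 76.3 yaw 77.4 z 0.3194 Ftan(cw) -4.2 Frad -2.77 Fz 0.67 Tz 0.032 q6 111.5 gap 0.017
```

```bash
python3 -m pendant '[{"delta_pos":[-0.0004,0.007,0.0002],"dr":[0,0,8],"claw":0.2},{"delta_pos":[-0.0004,0.007,0.0002],"dr":[0,0,8],"claw":0.2},{"delta_pos":[-0.0004,0.007,0.0002],"dr":[0,0,8],"claw":0.2}]'; python3 -c "
from go import *
tq(); snap('scene','scene8.png')
b=cv2.imread('pics/scene8.png')[150:295,280:440]
cv2.imwrite('pics/c8.png',cv2.resize(b,None,fx=4,fy=4,interpolation=2))"
```

```text
time_s: 19.4
tcp_pos: [0.6463, 0.0989, 0.3191]
tcp_rot: [-179.9, 0.0, 69.4]
ft_force: [-5.6, -1.7, 1.4]
finger_gap: 0.0172
t 19.4 r 0.05 ang 68.6 yaw 69.4 z 0.3191 Ftan(cw) -4.61 Frad -3.65 Fz 1.44 Tz 0.079 q6 119.3 gap 0.0172
```

View pics/c8.png

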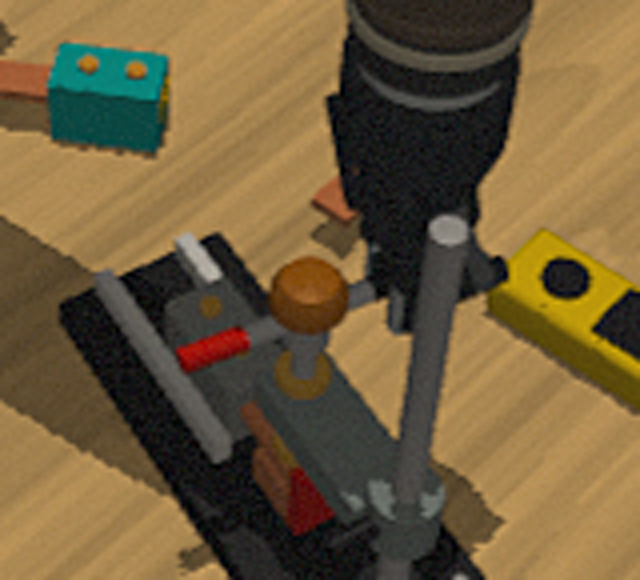

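Blade still at the stop (285,490). The forces were read after settling, which may under-read because the screw has friction. I'll take a reading while it turns.

```bash
python3 -m pendant '[{"delta_pos":[0,0.0017,0],"dr":[0,0,2],"claw":0.2},{"delta_pos":[-0.0001,0.0035,0],"dr":[0,0,4],"claw":0.2},{"delta_pos":[-0.0003,0.0052,0.0002],"dr":[0,0,6],"claw":0.2}]'; python3 -c "
from go import *
tq()"
```

```text
time_s: 19.82
tcp_pos: [0.6503, 0.0971, 0.3189]
tcp_rot: [-179.8, 0.1, 63.4]
ft_force: [-11.9, -1.5, 4.8]
finger_gap: 0.0169
t 19.825 r 0.0499 ang 63.6 yaw 63.4 z 0.3189 Ftan(cw) -10.02 Frad -6.63 Fz 4.8 Tz 0.103 q6 125.1 gap 0.0169
```

```bash
python3 -m pendant '[{"delta_pos":[0,0,0],"dr":[0,0,0],"claw":0.2}]'; python3 -c "
from go import *
tq()"
```

```text
time_s: 19.95
tcp_pos: [0.6504, 0.097, 0.319]
tcp_rot: [-179.8, 0.1, 63.4]
ft_force: [-9.1, -0.9, 3.0]
finger_gap: 0.0168
t 19.95 r 0.0499 ang 63.4 yaw 63.4 z 0.319 Ftan(cw) -7.72 Frad -4.83 Fz 2.97 Tz 0.064 q6 125.0 gap 0.0168
```

Turning, the bar took about 10 N, so the settled readings were too low and it is probably a bit too tight. I'll back off about 25° and come up again, reading while it moves.

```bash
python3 -m pendant '[{"delta_pos":[-0.0004,-0.007,0],"dr":[0,0,-8],"claw":0.2},{"delta_pos":[-0.0017,-0.0129,-0.0003],"dr":[0,0,-15],"claw":0.2},{"delta_pos":[-0.0037,-0.0187,-0.0005],"dr":[0,0,-22],"claw":0.2},{"delta_pos":[-0.0067,-0.025,-0.0006],"dr":[0,0,-30],"claw":0.2}]'; python3 -c "
from go import *
tq()"; python3 -m pendant '[{"delta_pos":[0,0,0],"dr":[0,0,0],"claw":0.2}]'; python3 -c "
from go import *
tq()"
```

```text
time_s: 20.45
tcp_pos: [0.6278, 0.1026, 0.3199]
tcp_rot: [179.7, -0.1, 93.7]
ft_force: [5.0, 1.7, -2.7]
finger_gap: 0.0171
t 20.45 r 0.0502 ang 90.3 yaw 93.7 z 0.3199 Ftan(cw) 4.99 Frad 1.7 Fz -2.65 Tz -0.016 q6 95.6 gap 0.0171
time_s: 20.58
tcp_pos: [0.6271, 0.1026, 0.3201]
tcp_rot: [179.8, -0.1, 93.4]
ft_force: [2.7, 2.0, -1.2]
finger_gap: 0.017
t 20.575 r 0.0502 ang 91.2 yaw 93.4 z 0.3201 Ftan(cw) 2.7 Frad 1.91 Fz -1.24 Tz -0.002 q6 95.9 gap 0.017
```

```bash
python3 -m pendant '[{"delta_pos":[0,0.0026,0],"dr":[0,0,3],"claw":0.2},{"delta_pos":[-0.0003,0.0052,0],"dr":[0,0,6],"claw":0.2},{"delta_pos":[-0.0006,0.0078,0.0002],"dr":[0,0,9],"claw":0.2}]'; python3 -c "
from go import *
tq()"; python3 -m pendant '[{"delta_pos":[0,0.0017,0],"dr":[0,0,2],"claw":0.2},{"delta_pos":[-0.0001,0.0035,0],"dr":[0,0,4],"claw":0.2}]'; python3 -c "
from go import *
tq()"
```

```text
time_s: 20.95
tcp_pos: [0.6333, 0.1019, 0.3197]
tcp_rot: [-179.8, 0.0, 84.1]
ft_force: [-6.8, -0.5, 5.1]
finger_gap: 0.0173
t 20.95 r 0.0498 ang 84.0 yaw 84.1 z 0.3197 Ftan(cw) -6.73 Frad -1.22 Fz 5.09 Tz 0.096 q6 105.0 gap 0.0173
time_s: 21.2
tcp_pos: [0.6365, 0.1014, 0.3196]
tcp_rot: [-179.8, 0.0, 80.2]
ft_force: [-9.2, -1.3, 3.7]
finger_gap: 0.0171
t 21.2 r 0.0498 ang 80.3 yaw 80.2 z 0.3196 Ftan(cw) -8.88 Frad -2.85 Fz 3.74 Tz 0.064 q6 108.9 gap 0.0171
```

```bash
python3 -m pendant '[{"delta_pos":[-0.0004,-0.007,0],"dr":[0,0,-8],"claw":0.2},{"delta_pos":[-0.0015,-0.0121,-0.0002],"dr":[0,0,-14],"claw":0.2},{"delta_pos":[-0.0015,-0.0121,-0.0002],"dr":[0,0,-14],"claw":0.2},{"delta_pos":[-0.0008,-0.0087,-0.0002],"dr":[0,0,-10],"claw":0.2},{"delta_pos":[-0.0005,-0.007,-0.0001],"dr":[0,0,-8],"claw":0.2},{"delta_pos":[-0.0003,-0.0056,0],"dr":[0,0,-6.5],"claw":0.2}]'; python3 -c "
from go import *
tq()"
```

```text
time_s: 21.95
tcp_pos: [0.6312, 0.1021, 0.3196]
tcp_rot: [-179.8, 0.0, 86.7]
ft_force: [-7.2, -1.8, 4.7]
finger_gap: 0.0168
t 21.95 r 0.0498 ang 86.4 yaw 86.7 z 0.3196 Ftan(cw) -7.09 Frad -2.23 Fz 4.7 Tz 0.056 q6 102.5 gap 0.0168
```

```bash
python3 -m pendant '[{"delta_pos":[0,0.0013,0],"dr":[0,0,1.5],"claw":0.2}]'; python3 -c "
from go import *
tq()"
```

```text
time_s: 22.08
tcp_pos: [0.6323, 0.1019, 0.3196]
tcp_rot: [-179.8, 0.0, 85.2]
ft_force: [-7.0, -1.2, 3.8]
finger_gap: 0.0171
t 22.075 r 0.0497 ang 85.2 yaw 85.2 z 0.3196 Ftan(cw) -6.9 Frad -1.83 Fz 3.79 Tz 0.098 q6 103.9 gap 0.0171
```

Now 7.0 N with the bar turning, which is the target. Letting go and lifting away.

```bash
python3 -m pendant '[{"delta_pos":[0,-0.0015,0],"dr":[0,0,0],"claw":0.35},{"delta_pos":[0,-0.0015,0],"dr":[0,0,0],"claw":0.35},{"delta_pos":[0,-0.0015,0],"dr":[0,0,0],"claw":0.35},{"delta_pos":[0,-0.0015,-0.03],"dr":[0,0,0],"claw":0.35},{"delta_pos":[0,-0.0015,-0.08],"dr":[0,0,0],"claw":0.35},{"delta_pos":[0.03,-0.04,-0.13],"dr":[0,0,0],"claw":0.35},{"delta_pos":[0.06,-0.1,-0.15],"dr":[0,0,0],"claw":0.35},{"delta_pos":[0.08,-0.15,-0.15],"dr":[0,0,0],"claw":0.35},{"delta_pos":[0.08,-0.2,-0.15],"dr":[0,0,0],"claw":0.35},{"delta_pos":[0.08,-0.24,-0.15],"dr":[0,0,0],"claw":0.35},{"delta_pos":[0.08,-0.24,-0.15],"dr":[0,0,0],"claw":0.35},{"delta_pos":[0.08,-0.24,-0.15],"dr":[0,0,0],"claw":0.35}]'; python3 -c "
from go import *
st(); snap('top','top9.png');snap('scene','scene9.png')
a=cv2.imread('pics/top9.png')[110:250,260:400]; b=cv2.imread('pics/scene9.png')[190:335,280:460]
cv2.imwrite('pics/c9.png',np.hstack([cv2.resize(a,(400,400),interpolation=2),cv2.resize(b,(400,400),interpolation=2)]))"
```

```text
time_s: 23.58
tcp_pos: [0.4011, 0.2014, 0.4697]
tcp_rot: [179.9, -0.0, 85.4]
ft_force: [0.6, -0.4, 0.5]
finger_gap: 0.0299
t 23.575 tcp [0.4011 0.2014 0.4697] [ 1.7993e+02 -3.0000e-02  8.5350e+01] F [ 0.57 -0.37  0.46] T [-0.013 -0.015  0.051] q [ 26.7  -0.6  -2.4  88.1  -0.  121.3] gap 0.0299
stand xy [-0.2574  0.0865] Fstand [ 0.64 -0.22]
```

View pics/c9.png

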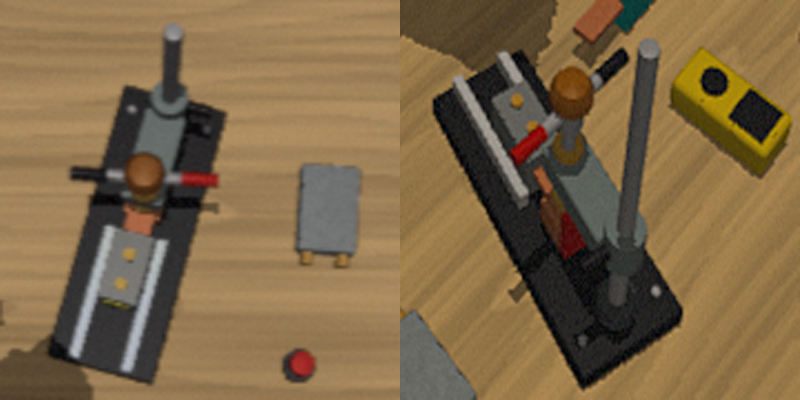

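The blade is still against the red stop at (560,235). The bar lies with its black end at (90,173) and red end at (200,180), the bystanders are where they were, and the robot is clear.

```bash
python3 -c "
from go import *
print(ctrl.finish_job()); st()"
```

```text
the job is handed in; nothing more can be done
None
the job is handed in; nothing more can be done
```

The shunt is home, the clamp is tightened to about 7 N at the end of the bar, and I let go and handed in the job at about 24 s. No verdict was reported.

- **Shunt:** I pushed it until it stopped moving, at about 10 N, well under the 40 N limit. The last pictures show the blade tip against the red stop.
- **Clamp:** I turned the handle clockwise by the red end, then by the black end, about 1.1 turns in all. The last reading, taken while the bar was moving slowly, was 7.0 N (about 0.35 N m).
- **Overshoot:** Readings taken after the arm settled came out too low (about 4.6 N), so I went too far on the first pass. One reading peaked at 10 N (about 0.5 N m), close to the stated overtightening range. I backed off about 25°, came up again to 8.9 N, backed off a few degrees more, and then set it at 7 N.
- **Pad force:** I could not measure this directly. From the angle turned and the stiffness you gave, I estimate 45 to 60 N, and about 76 to 91 N at the peak, against the 95 N limit.
- **Last checks:** The meter, adapter and post look unmoved, I saw no contact with the dome, and the gripper is clear of everything.

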